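Hang the large reel on the dispenser stand

TASK

Thread the steel axle through the bore of the larger of the two flanged reels, lift the reel on the axle (do not touch either reel with the gripper itself) and hang it on the dark steel stand, with the axle lying in both forks and the reel hanging free between them. Let go of the axle there; leave the small reel where it lies.

Things in the scene. Friction and masses are not known exactly. Their poses are not given: they have to be found in the camera images.
- axle: Axle, 205 mm: black grip 60 long, 20 x 20 mm square, then steel shaft 12 mm thick, then tip collar 18 mm thick. Origin on the centre line, mid grip; x along the axle to the tip: shaft 30 to 165 mm, collar to 175 mm. Starts level, centre line 52 mm above the counter, shaft (42 to 148 mm) in the groove of a wooden block as high, grip jutting out free, tip roughly away from the robot. 0.11 kg.
- reel: Large reel: two aluminium flanges 80 mm across on a grey core, 44 mm wide overall, 40 mm bore right through. Origin mid bore; x along the bore, symmetric, either end may be entered. Starts on its rims, bore level, roughly away from the robot, its middle 60 mm above the counter, in a black cradle 28 mm high, 70 mm along the bore, 86 mm across, that stops it rolling. 0.11 kg.
- small_reel: Small reel, a bystander of the same make: 60 mm across, 24 mm wide, 26 mm bore, in a like cradle beside the large one (either may be on the left). Origin mid bore, 50 mm above the counter, x along the bore.
- stand: Fixed steel stand: base 130 x 90 mm, two 8 mm forks at x = -45 and +45 mm, each a 90 degree V open upward, 50 mm across, tops 112 mm high. Origin under the base's middle at counter height; x from fork to fork, roughly away from the robot; symmetric, axle may point either way. Home, the axle's line is 95 mm high and its point 95 mm from its origin is over the stand's middle (20 mm play).
There are look-alikes about, which are no part of the job. What is shaped like the axle but green is not meant. Leave any blue look-alike of the stand alone.

How it is judged:
On the way:
1. the large reel is lifted off its cradle, hanging on the axle (height (world z) of reel above 0.085 m and contact force between axle and reel above 0.3 N), for 0.2 s.
At the end, for the whole second after the job is handed in: Axle at rest in both forks (7 deg of their line, origin 85-105 mm high, 72-120 mm along and under 15 mm aside of the stand's middle), large reel hanging still on it between the forks (bore middle within 28 mm along, 20 mm aside, 71-91 mm high; axle under 0.05, reel under 0.08 m/s) ((x of axle in the frame of stand between -0.12 and -0.072 m or x of axle in the frame of stand between 0.072 and 0.12 m) and y of axle in the frame of stand between -0.015 and 0.015 m and height (world z) of axle between 0.085 and 0.105 m and angle between the x axis of axle and the x axis of stand, either way round below 0.12 rad and x of reel in the frame of stand between -0.028 and 0.028 m and y of reel in the frame of stand between -0.02 and 0.02 m and height (world z) of reel between 0.071 and 0.091 m and linear speed of axle below 0.05 m/s and linear speed of reel below 0.08 m/s); the robot touches nothing.
It fails at once if the gripper's fingers touch the large reel (contact force between the fingers and reel above 1 N).
It fails at once if the gripper's fingers touch the small reel (contact force between the fingers and small_reel above 1 N).
It fails at once if the small reel is moved by more than 25 mm (distance of small_reel from where it was at the start of the episode above 0.025 m).
It also fails if it takes over 59 s, if anything falls off the work surface, if the arm or the gripper's body presses on something with over 40 N, if the wrist force passes 120 N, or if a joint passes its speed limit or range.

ROBOT

A 6-joint arm with a two-finger parallel gripper is mounted at the origin on the work surface. World frame = base frame: x ahead of the robot, y to its left, z up, the work surface at z = 0. Lengths are in m, angles in rad, forces in N, time in s.
With the tool pointing down it reaches from about 0.35 to 0.775 m from the base axis. Payload 5.5 kg.
Tool frame: the origin (TCP) lies midway between the tips of the shut fingers; the grasp point (between the pads) lies 19 mm behind it; z points along the fingers, y is the line along which they close (so a half turn about z gives the same grasp; the last joint's range is limited). The gripper opens to 85 mm and grips with 20 to 120 N. Pads are 22 mm wide; open, the fingers measure 114 mm over their backs; the gripper's body (76 mm by 85 mm) begins 54 mm behind the grasp point. The pads swing forward as they close: fully open they stand 13 mm farther back than shut.
Start: joints at [-1.257, 0.313, 0.046, 1.304, 0, 1.431], TCP at [0.252, -0.517, 0.231] pointing down, gripper open.
Joint ranges: [-2.76, 2.76], [-0.86, 1.69], [-1.03, 1.26], [-2.2, 2.34], [-1.47, 1.5], [-3.14, 3.14]. Speed limits (rad/s): [2.57, 2.57, 3.14, 3.14, 3.14, 3.14].

INTERFACE

Orientations are given as a unit quaternion [w, x, y, z].
In Python, from workcell import env gives the robot as it stands.
- The arm moves only by the tool move_arm, never from a script. Its argument "targets" is a list of rows, each a list of 3 entries, a list of its own where there are three numbers: the shift along the tool's x, y, z in mm, then the turn, a rotation vector about the tool's x, y, z in units of 10 degrees (1.0 is 10 degrees), then the closure, from -1 (fully open) to 1 (shut). In form: [[[dx, dy, dz], [ax, ay, az], gripper], ...]. A call has 1 to 5 rows; each row is the pose to reach, as a shift and turn from the pose commanded when the call began, along the tool's axes at that moment; what a row does not reach only later rows make up. A row lasts 1/8 s, in which the tool goes at most 62.5 mm and 10.7 degrees, less where a joint would pass 70% of its speed; a pose out of reach is approached as far as the arm can. A call with a gripper value outside its range is refused whole. The fingers move at their own pace and stop on an object; "squeeze" is the grip in N (left out, the last holds). Time passes only in rows, so rows that repeat a pose let the fingers close. It gives the time, the measured TCP pose, the force, the opening and the grip force at its end, in the units of the state.
- env.get_state(): the state, without advancing time (a new reading comes with each control period).
- env.read_camera(name): name is "scene" or "side" or "wrist"; returns a dict with "pixels" (384x512x3 uint8, red, green, blue), "fovy" (degrees; the focal length in pixels is half the picture's height over the tangent of half this angle, whatever the lens; pixels are square), "cx", "cy" (the principal point, pixels), "extrinsics" (4x4, takes a point from world to camera coordinates); the wrist camera has in their place "mount" (4x4, takes a point from camera to tool coordinates, whose origin is the TCP and whose axes are the flange's). Camera axes: x right, y up, looking along -z (the intrinsics and any distortion apply to the point x, -y, -z); pixel columns grow to the right and rows downward; lengths in m; the calibration is good to about 2 mm. A picture is of the moment at which its call begins: read the wrist's pose just before it. There is no depth.
- env.hand_in(): hands the job in; it is judged then, once.
Trained networks look in a picture, given as the dict that the camera call returned (one of the last four; its "shot" number tells which), for a name from the list of things; names that differ only in an ending like _2 or _b are one class to them, and where a whole thing is asked for, a point or a joint stands for the part that bears it (a point fixed in the world has none). Each returns a list of dicts, best first, with "confidence" (0 to 1); they miss things now and then, are a little off and sometimes report something else, mostly with a low value. They report only what shows in the picture. A call takes as long as a camera call. They do not tell look-alikes from the thing itself.
- env.spot_in(thing, picture): "centre" ([x, y, z] in m, in world coordinates, good to about 4 mm: the middle of the surface that is visible of it).
- env.regions_of(thing, picture): "mask" (384x512 bool, what is visible of it).
- env.landmark_of(thing, picture): "centre" ([x, y, z] in m, in world coordinates, good to about 4 mm: a listed point, or the origin of a listed thing).
The state is a dict: "clock": time; "joint_pos": joint angles; "qvel": joint speeds; "tau": joint torques, N m; "tcp_pos": TCP position; "orientation": TCP orientation; "wrist_force": force on the tool from outside, world axes, zero at the start; "ft_torque": the same for the moment, N m; "finger_gap": finger opening in m; "grip_force": force on a finger pad.
Only numpy, scipy, OpenCV 4.12 (cv2) and the standard library are available. Lean on these libraries where they do the work, as an engineer would, in place of code of your own. Each camera call takes 0.05 s, during which the arm holds its last target. There are 200 camera calls.

## Working session

There is one attempt and no reset: what is moved stays moved. The work goes in short steps, Python scripts to look and compute and a tool call to move; the robot and the scene stay as the last step left them, time stands still between calls to the robot, and variables do not carry over. Pictures are saved under pics/ and viewed, at most 10 in all, crops included, and the job is handed in when it is done.

Besides the shell and the picture viewer there is one more tool, called as a command line: name --argument value ..., lists and objects as JSON in quotes. move_arm: Moves the arm, as the interface text tells. Its arguments: {"type":"object","properties":{"targets":{"type":"array","items":{"type":"array"}},"squeeze":{"type":"number"}},"required":["targets"]}

```bash
mkdir -p pics; ls; cat > h.py <<'E'
import numpy as np, cv2
from scipy.spatial.transform import Rotation as R
from workcell import env
def cam(n,save=None):
    p=env.read_camera(n)
    if save: cv2.imwrite('pics/'+save,p["pixels"][:,:,::-1])
    return p
def proj(p,X):
    X=np.atleast_2d(X); E=np.array(p["extrinsics"]); c=X@E[:3,:3].T+E[:3,3]
    f=192/np.tan(np.radians(p["fovy"])/2)
    return np.c_[p["cx"]+f*c[:,0]/-c[:,2], p["cy"]-f*c[:,1]/-c[:,2]]
def ray(p,uv,z):
    E=np.array(p["extrinsics"]); f=192/np.tan(np.radians(p["fovy"])/2)
    d=E[:3,:3].T@np.array([(uv[0]-p["cx"])/f,-(uv[1]-p["cy"])/f,-1]); o=-E[:3,:3].T@E[:3,3]
    return o+d*(z-o[2])/d[2]
def st():
    s=env.get_state(); q=s["orientation"]; return np.array(s["tcp_pos"]),R.from_quat([q[1],q[2],q[3],q[0]]),s
E
python3 - <<'E'
from h import *
t,r,s=st(); print(t,r.as_matrix().round(3),s["clock"])
ims=[]
for n in("scene","side"):
    p=cam(n); print(n,{k:v for k,v in p.items() if k not in("pixels","extrinsics")}); ims.append(p["pixels"])
    for th in("axle","reel","small_reel","stand"):
        for a in env.landmark_of(th,p)[:4]: print(th,"L",np.round(a["centre"],4),round(a["confidence"],2),proj(p,a["centre"]).round())
        for a in env.spot_in(th,p)[:4]: print(th,"S",np.round(a["centre"],4),round(a["confidence"],2))
    cv2.imwrite(f'pics/{n}1.png',p["pixels"][:,:,::-1])
E
```

```text
pics
[ 0.25186957 -0.51631729  0.23041958] [[ 0.899  0.438 -0.001]
 [ 0.438 -0.899  0.002]
 [ 0.    -0.002 -1.   ]] 0.0
scene {'fovy': 52.688645837296754, 'cx': 254.78343548688977, 'cy': 190.25295485191256, 'shot': 1}
axle L [0.5185 0.4386 0.0177] 0.94 [[382. 272.]]
axle L [0.4871 0.3112 0.0596] 0.76 [[351. 234.]]
axle S [0.4962 0.4588 0.0179] 0.92
axle S [0.5426 0.303  0.067 ] 0.7
reel L [ 0.6192 -0.0886  0.0602] 0.88 [[223. 197.]]
reel S [ 0.6322 -0.0768  0.0736] 0.77
small_reel L [0.6284 0.0881 0.048 ] 0.69 [[264. 228.]]
small_reel S [0.6408 0.0865 0.0558] 0.65
stand L [ 0.5936 -0.2813  0.0009] 0.75 [[189. 181.]]
stand L [ 0.6222 -0.4465  0.002 ] 0.73 [[152. 165.]]
stand S [ 0.6247 -0.4401  0.0087] 0.81
stand S [ 0.5961 -0.2762  0.0128] 0.8
side {'fovy': 46.563744163640095, 'cx': 257.3241205444577, 'cy': 189.38649579239615, 'shot': 2}
axle L [0.5212 0.4324 0.0078] 0.93 [[257. 369.]]
axle L [0.4884 0.3098 0.0491] 0.87 [[278. 304.]]
axle S [0.5307 0.3023 0.0587] 0.78
axle S [0.5212 0.4405 0.0196] 0.75
reel L [ 0.6147 -0.0874  0.0558] 0.96 [[239. 166.]]
reel S [ 0.6183 -0.0688  0.0795] 0.66
small_reel L [0.6299 0.0915 0.0506] 0.78 [[225. 218.]]
small_reel S [0.627  0.1023 0.0628] 0.74
stand L [ 5.936e-01 -2.829e-01  4.000e-04] 0.91 [[254. 135.]]
stand L [ 0.621  -0.4424  0.0032] 0.81 [[250. 103.]]
stand S [ 0.5924 -0.2744  0.0096] 0.59
```

```bash
python3 - <<'E'
import cv2,numpy as np
a=cv2.imread('pics/scene1.png')[130:330,110:430];b=cv2.imread('pics/side1.png')[70:384,150:400]
cv2.imwrite('pics/crop1.png',np.hstack([cv2.resize(a,(480,300),interpolation=3),cv2.resize(b,(300,377))[:300]]) )
a=cv2.resize(a,(800,500),interpolation=3);cv2.imwrite('pics/crop1.png',a)
E
```

```text
(no output)
```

View pics/crop1.png

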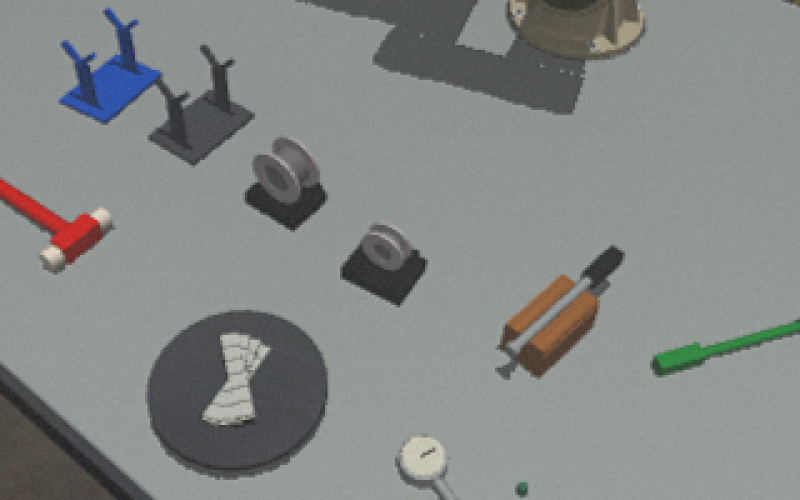

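View pics/side1.png

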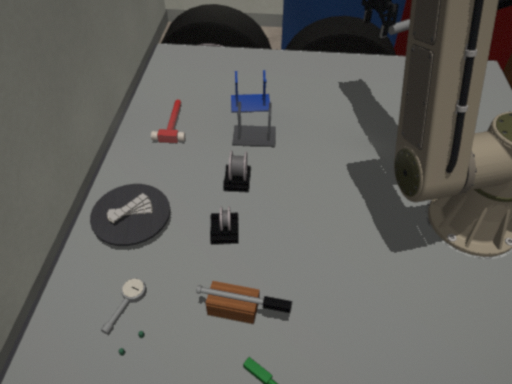

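Identification (scene crop):
- Axle candidates: at (605,265) a black grip with a steel shaft in the wooden block, which fits. At (680,360) the green one, which doesn't.
- Stand candidates: dark at (200,120), which fits. Blue at (110,85), which must be left alone.
- Large reel at (285,170), small reel at (385,245).

The crop confirms all of these. I'll move towards the reel and stand and look with the wrist camera on the way.

move_arm --targets '[[[290,-210,-70],[0,0,2.6],-1],[[290,-210,-70],[0,0,2.6],-1],[[290,-210,-70],[0,0,2.6],-1],[[290,-210,-70],[0,0,2.6],-1],[[290,-210,-70],[0,0,2.6],-1]]'

```text
clock: 1.52
tcp_pos: [0.3964, -0.246, 0.2916]
orientation: [0.0, 1.0, -0.0, 0.0]
wrist_force: [0.5, -0.8, 0.4]
finger_gap: 0.0854
grip_force: 0.0
```

```bash
cat >> h.py <<'E'
def wcam(save=None):
    t,r,s=st(); p=cam("wrist",save); M=np.array(p["mount"]); T=np.eye(4); T[:3,:3]=r.as_matrix(); T[:3,3]=t
    p["extrinsics"]=np.linalg.inv(T@M); return p
E
python3 - <<'E'
from h import *
p=wcam("w1.png"); print(p["mount"],{k:v for k,v in p.items() if k not in("pixels","extrinsics","mount")})
for th in("reel","stand"):
    q={k:p[k] for k in p if k!="extrinsics"}
    for a in env.landmark_of(th,q)[:3]: print(th,np.round(a["centre"],4),round(a["confidence"],2),proj(p,a["centre"]).round())
E
```

```text
[[-5.07141626e-04  9.63323089e-01  2.68343753e-01  6.96068427e-02]
 [ 9.99999721e-01  3.41593530e-04  6.63613550e-04 -1.20609453e-03]
 [ 5.47609765e-04  2.68344015e-01 -9.63322994e-01 -1.41782450e-01]
 [ 0.00000000e+00  0.00000000e+00  0.00000000e+00  1.00000000e+00]] {'fovy': 65.70420548466215, 'cx': 257.82875666140313, 'cy': 193.10617968825144, 'shot': 3}
stand [ 5.972e-01 -2.789e-01  1.000e-04] 0.8 [[284.   5.]]
```

View pics/w1.png

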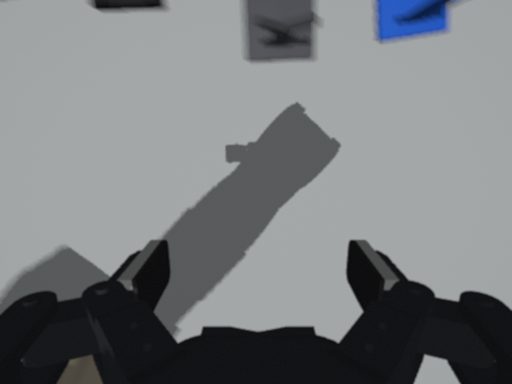

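The wrist view shows the stand at the top edge (280,30), the blue one at (410,15) and the cradle at (128,3). I'll go further out.

move_arm --targets '[[[120,-60,0],[0,0,0],-1],[[120,-60,0],[0,0,0],-1],[[120,-60,0],[0,0,0],-1],[[120,-60,0],[0,0,0],-1]]'

```text
clock: 2.17
tcp_pos: [0.5156, -0.1883, 0.2901]
orientation: [-0.0, 1.0, -0.0, -0.001]
wrist_force: [-0.3, 0.2, 0.5]
finger_gap: 0.0855
grip_force: 0.0
```

```bash
python3 - <<'E'
from h import *
p=wcam("w2.png"); t,r,s=st(); print(t,r.as_matrix().round(3),s["clock"])
q={k:p[k] for k in p if k!="extrinsics"}
for th in("reel","stand"):
    for a in env.landmark_of(th,q)[:3]: print(th,np.round(a["centre"],4),round(a["confidence"],2),proj(p,a["centre"]).round())
E
```

```text
[ 0.51495177 -0.18859027  0.29042387] [[ 1.    -0.001 -0.001]
 [-0.001 -1.     0.   ]
 [-0.001 -0.    -1.   ]] 2.225
reel [ 0.6183 -0.0905  0.0585] 0.91 [[176.  81.]]
stand [ 0.5915 -0.2793  0.0008] 0.97 [[324. 105.]]
stand [ 0.6234 -0.4462  0.0008] 0.55 [[448.  81.]]
```

View pics/w2.png

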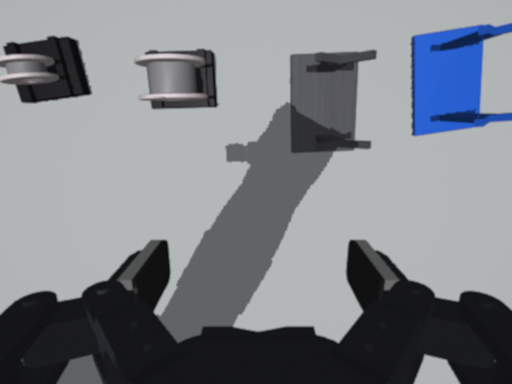

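The view is clear: small reel at (30,68), large reel at (177,80) with its cradle, dark stand base from (290,55) to (356,152), blue stand at (450,80). Next I'll fit the stand and reel yaw.

```bash
python3 - <<'E'
from h import *
p=wcam(); q={k:p[k] for k in p if k!="extrinsics"}
g=p["pixels"].astype(int)
gray=g.sum(2)/3
# stand left edge
pts=[]
for v in range(66,98,2):
    row=np.gradient(cv2.GaussianBlur(gray.astype(np.float32),(0,0),1)[v])[278:304]; u=278+np.argmin(row); pts.append(ray(p,(u,v),0.008))
for z in (0,0.008):
    L=[ray(p,(290.5,57),z),ray(p,(293,153),z),ray(p,(355,150.5),z)]
    print(np.round(L,4), np.linalg.norm(L[0]-L[1]),np.linalg.norm(L[1]-L[2]))
pts=np.array(pts); k=np.polyfit(pts[:,0],pts[:,1],1); print("stand yaw deg",np.degrees(np.arctan(k[0])),(pts[:,1]-np.polyval(k,pts[:,0])).std())
# reel mask extents
m=env.regions_of("reel",q)[0]["mask"].astype(np.uint8)
c=max(cv2.findContours(m,0,2)[0],key=cv2.contourArea); b=cv2.minAreaRect(c);print(b)
print(np.round([ray(p,x,0.06) for x in cv2.boxPoints(b)],4))
cr=np.hstack([cv2.resize(g[35:120,120:235].astype(np.uint8),None,fx=3.4,fy=3.4,interpolation=2),cv2.resize(g[45:165,280:382].astype(np.uint8),None,fx=2.41,fy=2.41,interpolation=2)[:289]])
cv2.imwrite('pics/c2.png',cr[:,:,::-1])
E
```

```text
[[ 0.6527 -0.2315  0.    ]
 [ 0.524  -0.2386  0.    ]
 [ 0.5274 -0.3286  0.    ]] 0.1288944861437342 0.09001902037284616
[[ 0.6514 -0.2307  0.008 ]
 [ 0.5251 -0.2377  0.008 ]
 [ 0.5284 -0.326   0.008 ]] 0.12651140148067888 0.08835469047595221
stand yaw deg 1.4684766713846455 1.3877787807814457e-17
((169.88865661621094, 76.5505142211914), (47.49641418457031, 70.38187408447266), 87.39744567871094)
[[ 0.6464 -0.0447  0.06  ]
 [ 0.6495 -0.1259  0.06  ]
 [ 0.5976 -0.1258  0.06  ]
 [ 0.5941 -0.0413  0.06  ]]
```

View pics/c2.png

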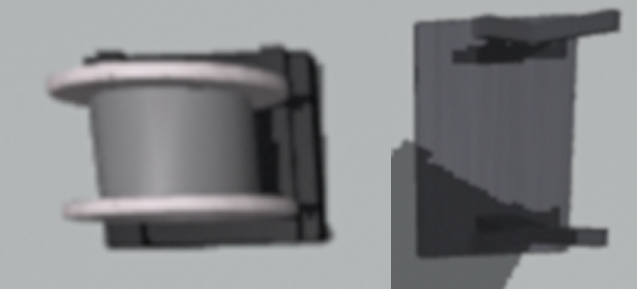

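The crop shows the reel near square to the image and the stand turned about 2.7°. Stand centre is (0.592,-0.281), reel centre (0.617,-0.089) with yaw about 2°. Now to the axle.

move_arm --targets '[[[-60,-490,0],[0,0,1],-1],[[-60,-490,0],[0,0,1],-1],[[-60,-490,0],[0,0,1],-1],[[-60,-490,0],[0,0,1],-1],[[-60,-490,0],[0,0,1],-1]]'

```text
clock: 3.05
tcp_pos: [0.4687, 0.04, 0.2914]
orientation: [-0.019, 0.998, -0.055, 0.001]
wrist_force: [-0.5, 0.1, -0.1]
finger_gap: 0.0854
grip_force: 0.0
```

move_arm --targets '[[[-50,-240,60],[0,0,0.2],-1],[[-50,-240,60],[0,0,0.2],-1],[[-50,-240,60],[0,0,0.2],-1],[[-50,-240,60],[0,0,0.2],-1],[[-50,-240,60],[0,0,0.2],-1]]'

```text
clock: 3.68
tcp_pos: [0.4388, 0.0745, 0.2502]
orientation: [-0.044, 0.998, -0.036, -0.0]
wrist_force: [-0.0, -1.5, -0.3]
finger_gap: 0.0856
grip_force: 0.0
```

```bash
python3 - <<'E'
from h import *
p=wcam("w3.png"); t,r,s=st(); print(t,r.as_matrix().round(3),s["clock"])
q={k:p[k] for k in p if k!="extrinsics"}
for a in env.landmark_of("axle",q)[:3]: print(np.round(a["centre"],4),round(a["confidence"],2),proj(p,a["centre"]).round())
for a in env.regions_of("axle",q)[:2]:
    v,u=np.where(a["mask"]); P=np.array([ray(p,(x,y),0.052)[:2] for x,y in zip(u,v)])
    l=cv2.fitLine(P.astype(np.float32),cv2.DIST_HUBER,0,.001,.001).ravel(); d=l[:2]*np.sign(l[0]); s_=(P-l[2:])@d
    print(a["confidence"],l,np.degrees(np.arctan2(d[1],d[0])),"near end",l[2:]+d*np.percentile(s_,.5),"far",l[2:]+d*np.percentile(s_,99.5))
E
```

```text
[0.43822509 0.07465392 0.2497338 ] [[ 0.997 -0.072  0.001]
 [-0.071 -0.994  0.087]
 [-0.005 -0.087 -0.996]] 3.725
[0.5185 0.4337 0.0098] 0.78 [[  6. 122.]]
[0.4887 0.3113 0.0496] 0.75 [[ 76. 141.]]
0.84 [ 0.87758285 -0.47942498  0.5238482   0.38794714] -28.647852 near end [0.49004166 0.4064157 ] far [0.5423442  0.37784273]
0.59 [ 0.9924555  -0.12260537  0.53754985  0.30651093] -7.0424895 near end [0.46206838 0.31583571] far [0.63576449 0.29437775]
```

View pics/w3.png

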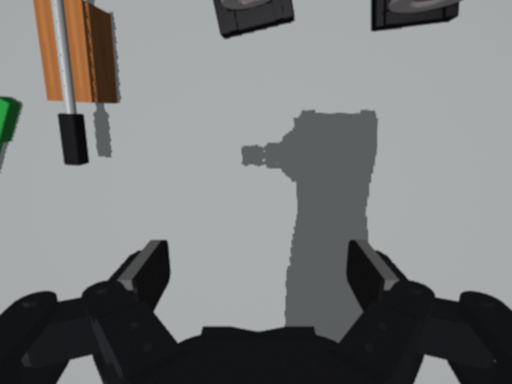

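```bash
python3 - <<'E'
from h import *
t,r,s=st(); print(t,np.round(s["joint_pos"],3),np.round(s["qvel"],3), np.round(s["tau"],1),s["wrist_force"])
E
```

```text
[0.43885281 0.07467139 0.25034001] [-0.072  0.049 -0.234  1.292  0.087  3.141] [ 0.003  0.003  0.013  0.003 -0.001  0.   ] [  0.  -32.6  29.4   0.1   0.3  -0. ] [-0.72737514 -0.12437068  0.16216073]
```

move_arm --targets '[[[0,0,0],[0,0,0],-1]]'

```text
clock: 3.95
tcp_pos: [0.4392, 0.0748, 0.2506]
orientation: [-0.044, 0.998, -0.036, -0.0]
wrist_force: [-1.3, -0.1, 0.5]
finger_gap: 0.0853
grip_force: 0.0
```

Joint 6 is at its limit, so I need the half-turned grasp. I'll rotate back about the tool z while travelling.

move_arm --targets '[[[10,-60,0],[0,0,-1],-1],[[20,-110,0],[0,0,-2],-1],[[30,-160,0],[0,0,-3],-1],[[40,-200,0],[0,0,-4],-1],[[50,-230,0],[0,0,-5],-1]]'

```text
clock: 4.58
tcp_pos: [0.5055, 0.3019, 0.2704]
orientation: [-0.04, 0.918, 0.393, 0.018]
wrist_force: [0.3, -0.2, -0.3]
finger_gap: 0.086
grip_force: 0.0
```

move_arm --targets '[[[0,0,0],[0,0,-1],-1],[[0,0,0],[0,0,-2],-1],[[0,0,0],[0,0,-3],-1],[[0,0,0],[0,0,-4],-1],[[0,0,0],[0,0,-5],-1]]'

```text
clock: 5.2
tcp_pos: [0.5053, 0.3001, 0.2702]
orientation: [-0.028, 0.667, 0.744, 0.033]
wrist_force: [-0.0, -0.3, 0.8]
finger_gap: 0.0856
grip_force: 0.0
```

move_arm --targets '[[[0,0,0],[0,0,-1],-1],[[0,0,0],[0,0,-2],-1],[[0,0,0],[0,0,-3],-1],[[0,0,0],[0,0,-4],-1],[[0,0,0],[0,0,-5],-1]]'

```text
clock: 5.82
tcp_pos: [0.5053, 0.3, 0.2703]
orientation: [-0.012, 0.29, 0.956, 0.042]
wrist_force: [-0.7, 0.9, 0.3]
finger_gap: 0.0853
grip_force: 0.0
```

```bash
cat > goto.py <<'E'
from h import *
import sys
# goto x y z yaw(deg, of tool x): prints shift mm & rotvec/10deg from measured pose
def goto(x,y,z,yaw):
    t,r,s=st(); Rt=R.from_euler('z',yaw,degrees=True)*R.from_matrix(np.diag([1,-1,-1]))
    print("t",s["clock"],t.round(4),"j6",round(s["joint_pos"][5],2),"shift",(r.inv().apply(np.array([x,y,z])-t)*1000).round(1),"turn",(np.degrees((r.inv()*Rt).as_rotvec())/10).round(2))
if __name__=="__main__": goto(*map(float,sys.argv[1:]))
E
python3 goto.py 0.49 0.311 0.2 173
```

```text
t 5.825 [0.5053 0.3    0.2703] j6 0.95 shift [15.6 -4.6 70.9] turn [ 0.48 -0.16 -2.67]
```

move_arm --targets '[[[15,-5,71],[0.48,-0.16,-2.67],-1],[[15,-5,71],[0.48,-0.16,-2.67],-1],[[15,-5,71],[0.48,-0.16,-2.67],-1],[[15,-5,71],[0.48,-0.16,-2.67],-1]]'

```text
clock: 6.32
tcp_pos: [0.49, 0.3108, 0.1996]
orientation: [-0.001, 0.064, 0.998, -0.0]
wrist_force: [-0.1, -0.2, 0.1]
finger_gap: 0.0854
grip_force: 0.0
```

```bash
python3 goto.py 0.49 0.311 0.033 173; python3 - <<'E'
from h import *
p=wcam("w4.png")
q={k:p[k] for k in p if k!="extrinsics"}
for a in env.landmark_of("axle",q)[:3]: print(np.round(a["centre"],4),round(a["confidence"],2),proj(p,a["centre"]).round())
for a in env.regions_of("axle",q)[:2]:
    v,u=np.where(a["mask"]); P=np.array([ray(p,(x,y),0.056)[:2] for x,y in zip(u,v)])
    l=cv2.fitLine(P.astype(np.float32),cv2.DIST_HUBER,0,.001,.001).ravel(); d=l[:2]*np.sign(l[0]); s_=(P-l[2:])@d
    print(a["confidence"],np.degrees(np.arctan2(d[1],d[0])),"near end",l[2:]+d*np.percentile(s_,.5),"far",l[2:]+d*np.percentile(s_,99.5))
E
```

```text
t 6.325 [0.49   0.3108 0.1996] j6 0.56 shift [ -0.3   0.2 166.6] turn [-0.   -0.01 -0.04]
[0.52   0.4365 0.0091] 0.66 [[368. 183.]]
0.92 -6.9576735 near end [0.4612031  0.31522757] far [0.66366654 0.29052   ]
0.6 -32.934124 near end [0.38192639 0.50341115] far [0.52993888 0.40753247]
```

View pics/w4.png

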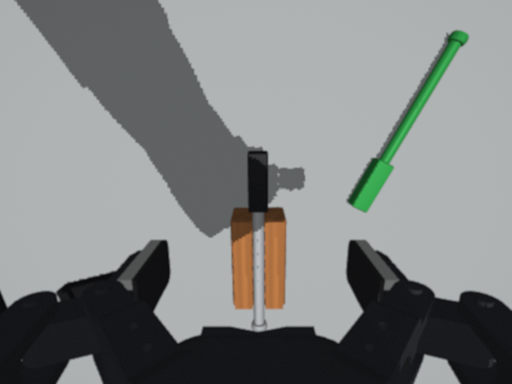

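The wrist view shows the black grip at (258,180), square between the open fingers, with its shaft in the block and the collar at (259,325). The green look-alike is off at right (370,185). Descending now.

move_arm --targets '[[[-1,0,60],[0,0,0],-1],[[-1,0,110],[0,0,0],-1],[[-1,0,150],[0,0,0],-1],[[-1,0,166],[0,0,0],-1],[[-1,0,166],[0,0,0],-1]]'

```text
clock: 7.1
tcp_pos: [0.4905, 0.3099, 0.0336]
orientation: [-0.001, 0.064, 0.998, -0.0]
wrist_force: [0.4, -0.5, 0.4]
finger_gap: 0.0851
grip_force: 0.0
```

move_arm --targets '[[[0,0,0],[0,0,0],1],[[0,0,0],[0,0,0],1],[[0,0,0],[0,0,0],1],[[0,0,0],[0,0,0],1],[[0,0,0],[0,0,0],1]]' --squeeze 80

```text
clock: 7.72
tcp_pos: [0.491, 0.3104, 0.0345]
orientation: [-0.0, 0.064, 0.998, 0.0]
wrist_force: [-0.9, -1.3, 4.4]
finger_gap: 0.0185
grip_force: 80.2
```

move_arm --targets '[[[0,0,-20],[0,0,0],1],[[0,0,-60],[0,0,0],1],[[0,0,-110],[0,0,0],1],[[0,0,-130],[0,0,0],1],[[0,0,-130],[0,0,0],1]]'

```text
clock: 8.35
tcp_pos: [0.4918, 0.3107, 0.1653]
orientation: [0.001, 0.064, 0.998, 0.001]
wrist_force: [-0.1, -0.4, -1.0]
finger_gap: 0.0186
grip_force: 79.6
```

```bash
python3 goto.py 0.385 -0.097 0.165 182
```

```text
t 8.35 [0.4918 0.3107 0.1653] j6 0.55 shift [  53.8 -418.    -0.5] turn [ 0.01  0.01 -0.93]
```

move_arm --targets '[[[20,-50,0],[0,0,-0.2],1],[[30,-110,0],[0,0,-0.4],1],[[40,-170,0],[0,0,-0.6],1],[[50,-230,0],[0,0,-0.8],1],[[54,-290,0],[0,0,-0.93],1]]'

```text
clock: 8.98
tcp_pos: [0.3979, 0.0282, 0.1622]
orientation: [-0.002, -0.018, 1.0, 0.0]
wrist_force: [1.4, 0.0, -0.9]
finger_gap: 0.0183
grip_force: 79.5
```

```bash
python3 goto.py 0.385 -0.097 0.165 182
```

```text
t 8.975 [0.3979 0.0282 0.1622] j6 -0.17 shift [  17.4 -124.7   -2.8] turn [ 0.   -0.03  0.01]
```

move_arm --targets '[[[10,-60,0],[0,0,0],1],[[17,-105,0],[0,0,0],1],[[17,-125,0],[0,0,0],1],[[17,-125,0],[0,0,0],1],[[17,-125,0],[0,0,0],1]]'

```text
clock: 9.6
tcp_pos: [0.3865, -0.0952, 0.1628]
orientation: [-0.002, -0.017, 1.0, 0.001]
wrist_force: [-0.1, 1.3, -1.2]
finger_gap: 0.0185
grip_force: 79.5
```

```bash
python3 - <<'E'
from h import *
t,r,s=st(); print(t,r.as_matrix().round(3),s["clock"])
ims=[]
for n in("scene","side"):
    p=cam(n); 
    for th in("axle","reel"):
        for a in env.landmark_of(th,p)[:3]: print(n,th,"L",np.round(a["centre"],4),round(a["confidence"],2),proj(p,a["centre"]).round())
    o=t+np.array([0,0,.02]); d=-r.as_matrix()[:,0]
    print(proj(p,[o+d*k for k in(-.03,.03,.175)]).round(1), proj(p,[[.617,-.089,.06]]).round(1))
    c=proj(p,[o+d*.15])[0].astype(int); g=p["pixels"][c[1]-62:c[1]+62,c[0]-65:c[0]+65]
    print(c); ims.append(cv2.resize(g,(400,380),interpolation=2))
cv2.imwrite('pics/c5.png',np.hstack(ims)[:,:,::-1])
E
```

```text
[ 0.38654511 -0.09516219  0.16283766] [[-0.999 -0.034 -0.004]
 [-0.034  0.999  0.001]
 [ 0.004  0.002 -1.   ]] 9.6
scene axle L [ 0.3843 -0.0952  0.1847] 0.78 [[267. 133.]]
scene axle L [0.519  0.4372 0.0144] 0.78 [[381. 273.]]
scene reel L [ 0.6191 -0.0859  0.0585] 0.96 [[224. 198.]]
[[271.5 129.5]
 [261.2 137.8]
 [233.8 159.7]] [[223.3 196.9]]
[238 155]
side axle L [0.5193 0.4361 0.0095] 0.81 [[258. 371.]]
side axle L [ 0.3869 -0.0944  0.1792] 0.74 [[330. 135.]]
side reel L [ 0.6155 -0.0869  0.0563] 0.69 [[239. 166.]]
[[342.1 133.8]
 [317.8 132.9]
 [259.5 130.9]] [[238.6 164.6]]
[269 131]
```

View pics/c5.png

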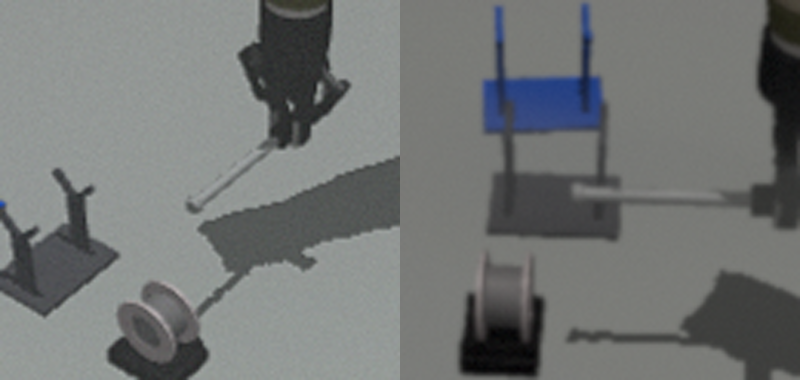

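Predicted tip and collar match the picture (scene crop (193,205), side crop (577,190)) and the axle is level. I'll lower onto the bore line and thread in.

move_arm --targets '[[[0,0,50],[0,0,0],1],[[0,0,95],[0,0,0],1],[[0,0,121],[0,0,0],1],[[0,0,121],[0,0,0],1],[[-15,0,121],[0,0,0],1]]'

```text
clock: 10.52
tcp_pos: [0.4027, -0.0954, 0.0438]
orientation: [-0.001, -0.017, 1.0, -0.0]
wrist_force: [0.4, -0.5, -0.5]
finger_gap: 0.0187
grip_force: 79.5
```

```bash
python3 goto.py 0.522 -0.091 0.042 182; python3 - <<'E'
from h import *
t,r,s=st(); ims=[]
for n in("scene","side"):
    p=cam(n); o=t+np.array([0,0,.018]); d=-r.as_matrix()[:,0]
    c=proj(p,[o+d*.19])[0].astype(int); g=p["pixels"][c[1]-35:c[1]+35,c[0]-40:c[0]+40]
    ims.append(cv2.resize(g,(400,350),interpolation=2))
    for a in env.landmark_of("reel",p)[:1]: print(np.round(a["centre"],4),r.inv().apply(np.array(a["centre"])-o).round(4))
cv2.imwrite('pics/c6.png',np.hstack(ims)[:,:,::-1])
E
```

```text
t 10.525 [ 0.4027 -0.0954  0.0438] j6 -0.46 shift [-119.4    0.4    1.7] turn [-0.   -0.01 -0.01]
[ 0.6216 -0.0829  0.0576] [-0.2192  0.0051  0.004 ]
[ 0.6182 -0.0876  0.0575] [-0.2157  0.0005  0.0041]
```

View pics/c6.png

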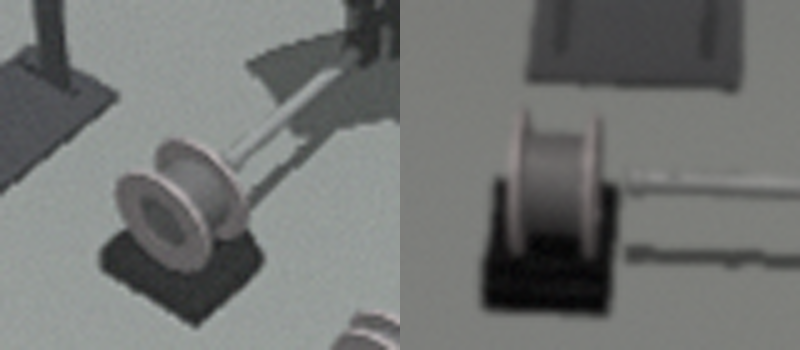

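The tip (235,165 in the scene crop, 630,180 in the side crop) points at the near flange's middle. Threading.

move_arm --targets '[[[-15,1,1],[0,0,0],1],[[-30,1,1],[0,0,0],1],[[-45,1,1],[0,0,0],1],[[-45,1,1],[0,0,0],1]]'

```text
clock: 11.22
tcp_pos: [0.449, -0.0932, 0.0419]
orientation: [-0.0, -0.017, 1.0, -0.0]
wrist_force: [0.2, 0.8, -0.6]
finger_gap: 0.0186
grip_force: 79.5
```

move_arm --targets '[[[-15,0,0],[0,0,0],1],[[-35,0,0],[0,0,0],1],[[-55,0,0],[0,0,0],1],[[-75,0,0],[0,0,0],1],[[-75,0,0],[0,0,0],1]]'

```text
clock: 11.85
tcp_pos: [0.5239, -0.0906, 0.0417]
orientation: [-0.0, -0.017, 1.0, -0.0]
wrist_force: [-0.2, -0.1, -0.4]
finger_gap: 0.0189
grip_force: 79.5
```

```bash
python3 goto.py 0.522 -0.091 0.042 182; python3 - <<'E'
from h import *
t,r,s=st(); ims=[]
for n in("scene","side"):
    p=cam(n); o=t+np.array([0,0,.018]); d=-r.as_matrix()[:,0]
    c=proj(p,[o+d*.1])[0].astype(int); g=p["pixels"][c[1]-35:c[1]+35,c[0]-40:c[0]+40]
    ims.append(cv2.resize(g,(400,350),interpolation=2))
    for a in env.landmark_of("reel",p)[:1]: print(np.round(a["centre"],4),r.inv().apply(np.array(a["centre"])-o).round(4))
cv2.imwrite('pics/c7.png',np.hstack(ims)[:,:,::-1])
E
```

```text
t 11.85 [ 0.5239 -0.0906  0.0417] j6 -0.36 shift [ 1.9 -0.4 -0.3] turn [-0. -0. -0.]
[ 0.6205 -0.0847  0.06  ] [-0.0968  0.0025 -0.0003]
[ 0.6192 -0.088   0.0562] [-0.0953 -0.0007  0.0035]
```

View pics/c7.png

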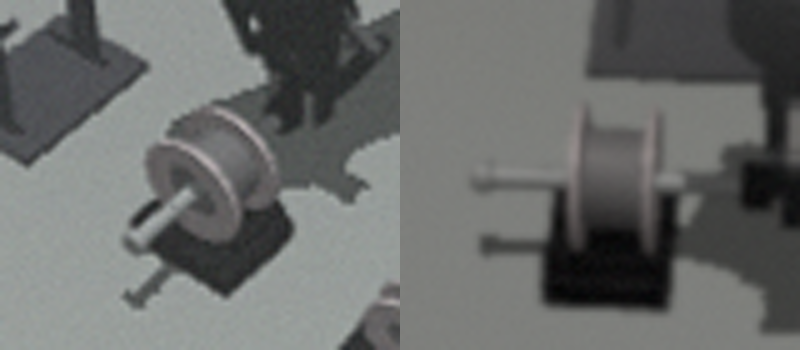

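The axle is threaded (tip out at (135,240) in the scene crop and (480,175) in the side crop). Lifting gently.

move_arm --targets '[[[0,0,-8],[0,0,0],1],[[0,0,-12],[0,0,0],1],[[0,0,-16],[0,0,0],1],[[0,0,-22],[0,0,0],1],[[0,0,-30],[0,0,0],1]]' --squeeze 100

```text
clock: 12.68
tcp_pos: [0.5219, -0.0903, 0.072]
orientation: [-0.001, -0.017, 1.0, 0.0]
wrist_force: [0.7, 0.2, -2.6]
finger_gap: 0.0183
grip_force: 101.1
```

move_arm --targets '[[[0,0,-12],[0,0,0],1],[[0,0,-26],[0,0,0],1],[[0,0,-42],[0,0,0],1],[[0,0,-54],[0,0,0],1],[[0,0,-60],[0,0,0],1]]'

```text
clock: 13.3
tcp_pos: [0.5228, -0.0905, 0.133]
orientation: [-0.0, -0.017, 1.0, -0.0]
wrist_force: [-0.5, -0.2, -2.4]
finger_gap: 0.0177
grip_force: 101.1
```

```bash
cat > chk.py <<'E'
from h import *
from goto import goto
t,r,s=st(); o=t+r.apply([0,0,-.018])
for n in("scene","side"):
    p=cam(n)
    for th in("reel","axle","stand"):
        for a in env.landmark_of(th,p)[:2]: print(n,th,round(a["confidence"],2),np.round(a["centre"],4),"rel axle",r.inv().apply(np.array(a["centre"])-o).round(4))
print("axle o",o.round(4),"wf",np.round(s["wrist_force"],1))
goto(0.592-.095*np.cos(.047),-.281-.095*np.sin(.047),.132,182.7)
E
python3 chk.py
```

```text
scene reel 0.94 [ 0.6215 -0.0858  0.1355] rel axle [-0.0988  0.0014  0.0155]
scene axle 0.75 [0.5243 0.4386 0.0127] rel axle [-0.0195  0.5288  0.1381]
scene axle 0.68 [ 0.5189 -0.0882  0.1546] rel axle [ 0.0039  0.0025 -0.0036]
scene stand 0.87 [ 0.5923 -0.282   0.0024] rel axle [-0.0629 -0.1937  0.1487]
scene stand 0.8 [ 0.6194 -0.4442  0.0058] rel axle [-0.0844 -0.3567  0.1454]
side reel 0.82 [ 0.6146 -0.0876  0.1324] rel axle [-0.0918 -0.0002  0.0186]
side axle 0.96 [0.5208 0.4334 0.0099] rel axle [-0.0158  0.5238  0.1409]
side axle 0.76 [ 0.5198 -0.092   0.1468] rel axle [ 0.0031 -0.0014  0.0042]
side stand 0.8 [ 6.204e-01 -4.419e-01  2.000e-04] rel axle [-0.0855 -0.3544  0.151 ]
side stand 0.57 [ 0.595  -0.283  -0.0009] rel axle [-0.0655 -0.1948  0.152 ]
axle o [ 0.5228 -0.0905  0.151 ] wf [-0.5 -0.2 -2.4]
t 13.7 [ 0.5219 -0.0902  0.1312] j6 -0.36 shift [  31.4 -194.3   -0.9] turn [ 0.   -0.02 -0.07]
```

move_arm --targets '[[[3,-10,0],[0,0,0],1],[[7,-30,0],[0,0,-0.07],1],[[10,-55,0],[0,0,-0.07],1],[[15,-80,0],[0,0,-0.07],1],[[18,-105,0],[0,0,-0.07],1]]'

```text
clock: 14.32
tcp_pos: [0.5073, -0.1973, 0.1316]
orientation: [-0.001, -0.023, 1.0, -0.0]
wrist_force: [0.1, -0.2, -1.4]
finger_gap: 0.0184
grip_force: 101.3
```

move_arm --targets '[[[4,-25,0],[0,0,0],1],[[8,-50,0],[0,0,0],1],[[11,-70,0],[0,0,0],1],[[12,-83,0],[0,0,0],1],[[12,-89,0],[0,0,0],1]]'

```text
clock: 14.95
tcp_pos: [0.4999, -0.2861, 0.1317]
orientation: [-0.001, -0.023, 1.0, 0.0]
wrist_force: [1.2, 0.3, -2.3]
finger_gap: 0.0186
grip_force: 101.3
```

```bash
sed -i 's/0.592-/0.593-/' chk.py; python3 chk.py
```

```text
scene reel 0.57 [ 0.5988 -0.2797  0.1364] rel axle [-0.099   0.0019  0.0131]
scene axle 0.94 [0.5202 0.4357 0.0157] rel axle [-0.0534  0.7201  0.1341]
scene axle 0.66 [ 0.496  -0.285   0.1534] rel axle [ 0.0039  0.0013 -0.0037]
scene stand 0.97 [ 0.5958 -0.2842  0.0033] rel axle [-0.096  -0.0025  0.1462]
scene stand 0.67 [ 0.6202 -0.4431  0.0011] rel axle [-0.1132 -0.1624  0.1483]
side reel 0.74 [ 0.5969 -0.2805  0.1306] rel axle [-0.0971  0.0012  0.0189]
side reel 0.33 [0.6296 0.0909 0.0464] rel axle [-0.1469  0.3707  0.1032]
side axle 0.96 [0.522  0.4334 0.0082] rel axle [-0.0551  0.7177  0.1416]
side stand 0.8 [ 5.943e-01 -2.802e-01  5.000e-04] rel axle [-0.0947  0.0015  0.149 ]
side stand 0.57 [ 0.6199 -0.4416  0.0045] rel axle [-0.1129 -0.1609  0.1449]
axle o [ 0.5    -0.2861  0.1497] wf [ 1.2  0.3 -2.3]
t 15.35 [ 0.5001 -0.2848  0.1319] j6 -0.7 shift [ 2.  -0.6 -0.1] turn [ 0.   -0.01  0.  ]
```

Aligned. Lowering into the forks.

move_arm --targets '[[[2,0,10],[0,0,0],1],[[2,0,22],[0,0,0],1],[[2,0,34],[0,0,0],1],[[2,0,43],[0,0,0],1],[[2,0,50],[0,0,0],1]]'

```text
clock: 15.98
tcp_pos: [0.4977, -0.2853, 0.0809]
orientation: [-0.001, -0.023, 1.0, 0.0]
wrist_force: [-1.6, 1.7, 2.3]
finger_gap: 0.0186
grip_force: 101.9
```

move_arm --targets '[[[0,0,2],[0,0,0],1],[[0,0,3],[0,0,0],1],[[0,0,4],[0,0,0],1],[[0,0,4],[0,0,0],1]]'

```text
clock: 16.48
tcp_pos: [0.498, -0.2849, 0.0795]
orientation: [-0.0, -0.024, 1.0, 0.0]
wrist_force: [-4.7, 6.2, 8.1]
finger_gap: 0.0181
grip_force: 103.1
```

```bash
python3 chk.py
```

```text
scene reel 0.72 [ 0.5961 -0.2772  0.0856] rel axle [-0.0983  0.0031  0.0118]
scene axle 0.77 [0.5183 0.4357 0.0172] rel axle [-0.0542  0.7188  0.0806]
scene axle 0.72 [ 0.4938 -0.2832  0.1006] rel axle [ 0.0042  0.0019 -0.0031]
scene stand 0.74 [ 0.6227 -0.4468  0.0028] rel axle [-0.1169 -0.1676  0.0946]
scene stand 0.56 [ 0.5924 -0.2822  0.0026] rel axle [-0.0944 -0.0018  0.0948]
side reel 0.63 [ 0.5915 -0.2821  0.0783] rel axle [-0.0935 -0.0016  0.0191]
side axle 0.89 [0.5229 0.4347 0.0116] rel axle [-0.0588  0.7176  0.0862]
side axle 0.73 [ 0.4989 -0.2857  0.0969] rel axle [-0.0008 -0.0008  0.0006]
side stand 0.81 [ 0.5951 -0.2823  0.0014] rel axle [-0.0971 -0.002   0.096 ]
side stand 0.71 [ 0.62   -0.4418  0.0022] rel axle [-0.1145 -0.1625  0.0952]
axle o [ 0.498  -0.2849  0.0975] wf [-4.7  6.2  8.1]
t 16.875 [ 0.498  -0.2849  0.0795] j6 -0.71 shift [ -0.   -0.5 -52.5] turn [ 0. -0. -0.]
```

The axle rests on the -y flank of the V, so I'll shift it +y by about 2 mm to settle it.

move_arm --targets '[[[0,1,0],[0,0,0],1],[[0,2,0],[0,0,0],1],[[0,2.5,0],[0,0,0],1],[[0,2.5,0],[0,0,0],1]]'

```text
clock: 17.38
tcp_pos: [0.4985, -0.2831, 0.0782]
orientation: [-0.0, -0.023, 1.0, -0.0]
wrist_force: [-0.1, 2.4, 4.6]
finger_gap: 0.0185
grip_force: 102.2
```

move_arm --targets '[[[0,0.7,0],[0,0,0],1],[[0,1.3,0],[0,0,0],1],[[0,1.3,0],[0,0,0],1],[[0,1.3,0],[0,0,0],1]]' --squeeze 30

```text
clock: 17.88
tcp_pos: [0.498, -0.2822, 0.0778]
orientation: [-0.001, -0.023, 1.0, -0.0]
wrist_force: [2.9, -1.3, -0.1]
finger_gap: 0.0184
grip_force: 101.7
```

move_arm --targets '[[[0,0,0],[0,0,0],0.5],[[0,0,0],[0,0,0],0.4],[[0,0,0],[0,0,0],0.2],[[0,0,0],[0,0,0],-0.2],[[0,0,0],[0,0,0],-0.6]]'

```text
clock: 18.5
tcp_pos: [0.4977, -0.2816, 0.0778]
orientation: [-0.001, -0.023, 1.0, 0.0]
wrist_force: [-0.2, 0.2, 0.8]
finger_gap: 0.0675
grip_force: 0.0
```

```bash
python3 chk.py
```

```text
scene reel 0.55 [ 0.5945 -0.276   0.0817] rel axle [-0.0969  0.0011  0.0139]
scene axle 0.77 [0.5208 0.4387 0.0151] rel axle [-0.0565  0.7185  0.0807]
scene axle 0.74 [ 0.491  -0.2772  0.099 ] rel axle [ 0.0065  0.0047 -0.0032]
scene stand 0.8 [ 0.5952 -0.2816  0.0025] rel axle [-0.0975 -0.0045  0.0931]
scene stand 0.76 [ 0.6216 -0.4425 -0.0011] rel axle [-0.1164 -0.1664  0.0967]
side reel 0.84 [ 0.5894 -0.2778  0.0748] rel axle [-0.0918 -0.0004  0.0208]
side axle 0.6 [0.523 0.437 0.012] rel axle [-0.0587  0.7167  0.0838]
side axle 0.59 [ 0.4982 -0.2848  0.0974] rel axle [-0.0003 -0.0032 -0.0016]
side stand 0.92 [ 5.923e-01 -2.797e-01  3.000e-04] rel axle [-0.0947 -0.0025  0.0953]
side stand 0.64 [ 0.6191 -0.4402  0.0016] rel axle [-0.114 -0.164  0.094]
axle o [ 0.4977 -0.2816  0.0958] wf [-0.2  0.2  0.8]
t 18.9 [ 0.4978 -0.2817  0.0778] j6 -0.7 shift [ -0.1  -3.8 -54.2] turn [ 0.   -0.01 -0.  ]
```

Released, and the axle and reel stay put. Opening fully and retreating straight up.

move_arm --targets '[[[0,0,0],[0,0,0],-1],[[0,0,-10],[0,0,0],-1],[[0,0,-40],[0,0,0],-1],[[0,0,-90],[0,0,0],-1],[[0,0,-130],[0,0,0],-1]]'

```text
clock: 19.52
tcp_pos: [0.4982, -0.2819, 0.2105]
orientation: [-0.0, -0.023, 1.0, -0.001]
wrist_force: [0.5, -0.6, 0.3]
finger_gap: 0.0854
grip_force: 0.0
```

move_arm --targets '[[[30,0,-20],[0,0,0],-1],[[60,0,-20],[0,0,0],-1],[[60,0,-20],[0,0,0],-1],[[60,0,-20],[0,0,0],-1]]'

```text
clock: 20.02
tcp_pos: [0.4385, -0.2847, 0.2284]
orientation: [-0.0, -0.023, 1.0, -0.0]
wrist_force: [-0.8, 0.0, -0.1]
finger_gap: 0.0855
grip_force: 0.0
```

```bash
python3 chk.py | grep -v goto
```

```text
scene reel 0.72 [ 0.5954 -0.2746  0.0805] rel axle [-0.1573  0.0029  0.1658]
scene axle 0.75 [0.5231 0.4364 0.0176] rel axle [-0.1178  0.7165  0.2284]
scene axle 0.71 [ 0.4942 -0.2774  0.1012] rel axle [-0.056   0.0048  0.1452]
scene stand 0.86 [ 0.5929 -0.2832  0.0035] rel axle [-0.1544 -0.0055  0.2428]
scene stand 0.83 [ 0.6195 -0.4419  0.002 ] rel axle [-0.1737 -0.1653  0.2444]
side reel 0.83 [ 0.5918 -0.2799  0.0805] rel axle [-0.1534 -0.0022  0.1658]
side axle 0.97 [0.52   0.437  0.0083] rel axle [-0.1147  0.7173  0.2377]
side axle 0.68 [ 0.4968 -0.2826  0.0964] rel axle [-0.0584 -0.0005  0.15  ]
side stand 0.65 [ 0.6193 -0.4449 -0.0009] rel axle [-0.1734 -0.1682  0.2473]
side stand 0.57 [ 5.933e-01 -2.821e-01 -5.000e-04] rel axle [-0.1549 -0.0044  0.2468]
axle o [ 0.4385 -0.2847  0.2464] wf [-0.8  0.  -0.1]
t 20.425 [ 0.4383 -0.2844  0.2276] j6 -0.78 shift [-59.9  -3.9  95.5] turn [ 0.   -0.01 -0.  ]
```

The axle is 97 mm along from the stand's middle at 95–100 mm height, and the reel is centred at 80 mm, so everything is home. Handing in.

```bash
python3 -c "
from workcell import env
print(env.hand_in())"
```

```text
the job is handed in; nothing more can be done
None
```

I threaded the axle through the large reel and hung it in both forks of the dark stand, then let go and backed the gripper clear. I handed the job in at about 20.4 s; no verdict came back. The last camera check put the axle and reel within the required limits.

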